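Brace the jar and unscrew its tight cap

TASK

Open the jar that stands in the bench clamp: first turn the clamp's knob clockwise, seen from above, all the way to its end stop so that the jaws brace the jar, and leave it there. Then unscrew the tight cap anticlockwise until its threads let go, without the jar turning along, and lift it straight off. Finish while still holding the cap level and still just above the open jar, a finger's breadth or so, with nothing else touching it; leave the things around alone.

Things in the scene. Friction and masses are not known exactly. Their poses are not given: they have to be found in the camera images.
- jar_clamp: jar clamp fixed to the counter: plate 90 (x) by 207 (y) by 8 mm; origin on the counter under its middle. Jar at y = -0.048 m of this frame, between rubber vee jaws (36 mm high, 76 mm wide in x); knob axis at y = +0.075 m on a dark housing 36 mm high; both at x = 0. The knob drives the jaw nearer to it; closing pushes the jar up to 3 mm towards -y.
- clamp_knob (a joint): angle of the clamp knob in rad: 0 = jaws open, grows as the knob is turned clockwise seen from above, end stop at 1.4 = jar braced by about 15 N; starts between 0 and 0.25. It stays where it is left; it takes up to about 0.25 N m to turn.
- clamp_knob_grip (a point): point on the knob's axis at the height to grip it, 73 mm above the counter. The knob has an upright black bar grip 42 mm long, 14 mm thick, from 48 to 80 mm above the counter, on a round foot 44 mm wide. In the clamp's frame the bar's length points along the angle 0.7 rad minus the knob's joint value, measured anticlockwise from the clamp's +x.
- jar: the loose amber jar with a paper band, 0.28 to 0.46 kg, standing on the clamp's plate (underside 8 mm above the counter); round, 52 mm wide and 40 mm high; neck 40 mm wide, mouth 60 mm above the origin. Origin: centre of the underside, z up. Until the clamp is closed it turns along with the cap.
- cap: the jar's white ribbed screw cap, loose, hollow, 56 mm wide, 20 mm high, 40 g; origin: centre of its lower edge, z up; 54 mm above the counter (46 mm above the jar's origin) when screwed on. Tight: about 0.2 to 0.3 N m to unscrew until its threads let go, then light.
- cap_top (a point): centre of the cap's top. The cap starts 0 to 0.08 rad anticlockwise of the jar (x axes), turns without rising, is free from 0.87 to 1.6 rad anticlockwise of the jar (a stop follows): a turn of 1.25 rad, one grasp, frees it. Then it lifts straight off; its lower edge passes the mouth after 14 mm of lift.
- jar_side (a point): a point on the side of the jar, 26 mm from its axis and 20 mm above its underside: shows whether the jar has been turned or shifted
- wax_carver: bystander: thin steel wax carver, 165 mm long, lying along the front of the clamp; origin at its underside's centre
- jar_pumice: bystander: round closed white jar, 63 mm wide, 58 mm high, standing behind the clamp; origin at its underside's centre
- cast_yellow: bystander: plaster cast of a jaw, 53x68x29 mm, behind the clamp; origin at its underside's centre
- bur_box: bystander: small carton 36x48x22 mm, behind the clamp; origin at its underside's centre
There are look-alikes about, which are no part of the job. What is shaped like the jar but blue is not meant. What is shaped like the cap but blue is not meant.

How it is judged:
By the outcome, as a careful person would: the job done as asked, in the order asked, and still so for the second after the job is handed in, while the arm keeps its last pose, push and grip.
It also fails if it takes over 51 s, if anything falls off the work surface, if the arm or the gripper's body presses on something with over 40 N, if the wrist force passes 120 N, or if a joint passes its speed limit or range.

ROBOT

A 6-joint arm with a two-finger parallel gripper is mounted at the origin on a cart in front of the work surface, level with it; the furniture and walls round the work are solid. World frame = base frame: x ahead of the robot, y to its left, z up, the work surface at z = 0. Lengths are in m, angles in degrees, forces in N, time in s.
With the tool pointing down it reaches from about 0.375 to 0.9 m from the base axis. Payload 3.1 kg.
Tool frame: the origin (TCP) lies at the very end of the fingers, on their centre line; the grasp point (between the pads) lies 19 mm behind it; z points along the fingers, y is the line along which they close (so a half turn about z gives the same grasp; the last joint's range is limited). The gripper opens to 87 mm and grips with 3 to 60 N. Pads are 19 mm wide; open, the fingers measure 117 mm over their backs; the gripper's body (75 mm by 190 mm) begins 51 mm behind the grasp point.
Start: joints at [-73.826, 30.224, 82.088, -0, 67.689, -10.227], TCP at [0.278, -0.56, 0.223] pointing down, gripper open.
Joint ranges: [-176.69, 176.69], [-43.24, 126.21], [12.49, 139.97], [-82, 262], [0, 151.66], [-163.58, 163.58]. Speed limits (degrees/s): [159.86, 159.86, 180, 180, 180, 180].

INTERFACE

Orientations are given as a 3x3 rotation matrix whose columns are the frame's x, y, z axes.
In Python, from rig import bot gives the robot as it stands.
- The arm moves only by the tool move_arm, never from a script. Its argument "increments" is a list of rows, each an object with "xyz": the shift along the tool's x, y, z in mm, a list of three; "roll": the turn about the tool's z in rad; "grip": the opening in per cent of the stroke, from 0 (shut) to 100 (fully open). A call has 1 to 5 rows; each row shifts and turns the commanded pose from where the row before left it, along the tool's axes as they then stand; what a row does not reach is not made up. A row lasts 1/12 s, in which the tool goes at most 41.7 mm and 7.16 degrees, less where a joint would pass 70% of its speed; a pose out of reach is approached as far as the arm can. A call is refused whole if a number of a shift passes 41.7 or a number of a turn 0.125, either way. A call with a gripper value outside its range is refused whole. The fingers move at their own pace and stop on an object; the grip force is fixed at half the most. Time passes only in rows, so rows that do not move let the fingers close. It gives the time, the measured TCP pose, the force, the opening and the grip force at its end, in the units of the state.
- bot.read_state(): the state, without advancing time (a new reading comes with each control period).
- bot.capture(name): name is "side" or "top" or "wrist"; returns (picture, depth): 384x512x3 uint8, red, green, blue; 384x512 float32, m along the optical axis (not along the pixel's ray), 0 where there is no reading.
- bot.camera_model(name): a dict with "intrinsics" (3x3 intrinsics, pixels), "D" ([k1, k2, p1, p2, k3] as OpenCV has them; the pictures are not rectified), "rvec" (rotation vector, rad) and "tvec" (3), from world to camera coordinates, as OpenCV has them; the wrist camera has in their place "tool_from_camera" (4x4, takes a point from camera to tool coordinates, whose origin is the TCP and whose axes are the flange's). Camera axes: x right, y down, z forward; pixel columns grow to the right and rows downward; lengths in m; the calibration is good to about 2 mm. A picture is of the moment at which its call begins: read the wrist's pose just before it. camera_model takes no time and is no camera call.
- bot.hand_in(): hands the job in; it is judged then, once.
Trained networks look in the newest picture that a camera, given by its name, has taken for a name from the list of things; names that differ only in an ending like _2 or _b are one class to them, and where a whole thing is asked for, a point or a joint stands for the part that bears it (a point fixed in the world has none). Each returns a list of dicts, best first, with "conf" (0 to 1); they miss things now and then, are a little off and sometimes report something else, mostly with a low value. They report only what shows in the picture. A call takes as long as a camera call. They do not tell look-alikes from the thing itself.
- bot.spot_in(label, camera): "at" ([x, y, z] in m, in the coordinates of the camera as it stood for that picture, good to about 4 mm: the middle of the surface that is visible of it).
- bot.trace(label, camera): "mask" (384x512 bool, what is visible of it).
The state is a dict: "time_s": time; "joint_positions": joint angles; "qvel": joint speeds; "tau": joint torques, N m; "position": TCP position; "tcp_rot": TCP orientation; "force": force on the tool from outside, world axes, zero at the start; "moment": the same for the moment, N m; "opening": opening from 0.0 (shut) to 1.0 (fully open); "grasp_force": force on a finger pad.
Only numpy, scipy, OpenCV 4.12 (cv2) and the standard library are available. Lean on these libraries where they do the work, as an engineer would, in place of code of your own. Each camera call takes 0.05 s, during which the arm holds its last target. There are 200 camera calls.

## Working session

There is one attempt and no reset: what is moved stays moved. The work goes in short steps, Python scripts to look and compute and a tool call to move; the robot and the scene stay as the last step left them, time stands still between calls to the robot, and variables do not carry over. Pictures are saved under pics/ and viewed, at most 10 in all, crops included, and the job is handed in when it is done.

Besides the shell and the picture viewer there is one more tool, called after ">>>" as name([rows], argument=value, ...), one row to a line, values as JSON. move_arm: Moves the arm, as the interface text tells. Its arguments: {"type":"object","properties":{"increments":{"type":"array"}},"required":["increments"]}

```bash
mkdir -p pics; ls
cat > h.py <<'E'
import numpy as np, cv2
from rig import bot
def T_wc(cam):  # world from camera
    m=bot.camera_model(cam)
    if 'rvec' in m:
        R=cv2.Rodrigues(np.array(m['rvec'],float))[0]; t=np.array(m['tvec'],float).ravel()
        T=np.eye(4);T[:3,:3]=R.T;T[:3,3]=-R.T@t;return T
    s=bot.read_state();T=np.eye(4);T[:3,:3]=s['tcp_rot'];T[:3,3]=s['position'];return T@np.array(m['tool_from_camera'])
def cloud(cam,depth,T):
    m=bot.camera_model(cam);K=np.array(m['intrinsics']);D=np.array(m['D'])
    v,u=np.mgrid[:384,:512];p=np.stack([u,v],-1).reshape(-1,1,2).astype(np.float32)
    n=cv2.undistortPoints(p,K,D).reshape(384,512,2)
    P=np.dstack([n*depth[...,None],depth]);W=P@T[:3,:3].T+T[:3,3];W[depth==0]=np.nan;return W
def snap(cam,name):
    T=T_wc(cam);p,d=bot.capture(cam);cv2.imwrite(f'pics/{name}.png',p[...,::-1]);return p,d,T
def spots(cam,T,labels):
    for l in labels:
        for r in bot.spot_in(l,cam)[:3]:
            print(cam,l,round(r['conf'],2),np.round(T[:3,:3]@r['at']+T[:3,3],4))
E
python3 - <<'E'
from h import *
for c in ['top','side']:
    p,d,T=snap(c,c+'0')
    spots(c,T,['jar_clamp','clamp_knob','cap','jar','jar_pumice','cast_yellow','bur_box','wax_carver'])
a=cv2.imread('pics/top0.png');
print(T[:3,3],{k:np.round(v,4).tolist() for k,v in bot.camera_model('wrist').items()}); s=bot.read_state();print(s)
E
```

```text
pics
top jar_clamp 0.89 [0.5103 0.265  0.0336]
top clamp_knob 0.72 [0.5889 0.3654 0.0256]
top clamp_knob 0.51 [0.4942 0.3178 0.0542]
top cap 0.91 [0.532  0.1968 0.0773]
top cap 0.81 [ 0.6394 -0.1374  0.0226]
top jar 0.86 [ 0.7054 -0.0585  0.0497]
top jar_pumice 0.57 [0.6477 0.2085 0.0578]
top cast_yellow 0.48 [0.5361 0.1964 0.0772]
top bur_box 0.77 [0.5904 0.3631 0.0247]
top wax_carver 0.46 [0.4401 0.2243 0.0038]
side jar_clamp 0.65 [0.4912 0.3258 0.0623]
side jar_clamp 0.6 [0.4967 0.3106 0.0331]
side clamp_knob 0.8 [0.4917 0.3249 0.0628]
side cap 0.76 [0.5302 0.2081 0.0744]
side cap 0.43 [ 0.6408 -0.1287  0.0202]
side jar 0.65 [ 0.7    -0.0523  0.0368]
side jar 0.44 [0.5238 0.2209 0.0412]
side jar_pumice 0.84 [0.6386 0.2208 0.0434]
side jar_pumice 0.42 [0.5332 0.2069 0.0758]
side cast_yellow 0.9 [0.6242 0.2981 0.0146]
side bur_box 0.76 [0.5881 0.3682 0.0203]
[0.08028524 0.93061019 0.70171396] {'intrinsics': [[288.112, 0.0, 253.4729], [0.0, 288.112, 189.9544], [0.0, 0.0, 1.0]], 'D': [-0.014, 0.0, 0.0, 0.0, 0.0], 'tool_from_camera': [[-0.0006, -0.9628, -0.2703, 0.0731], [1.0, -0.0004,
[... 177 characters left out ...]
386146e-04,
        6.76879760e+01, -1.02268783e+01]), 'qvel': array([ 0.10447193, -0.01082396, -0.01088647,  0.03436491, -0.05713449,
        0.02591009]), 'tau': array([ 5.90197510e-05, -4.39991927e+01, -1.76990819e+01,  6.33551180e-02,
        5.04424365e-02, -1.38343856e-05]), 'position': array([ 0.27792397, -0.55978159,  0.22255979]), 'tcp_rot': array([[ 8.95706854e-01,  4.44645063e-01,  1.12233532e-06],
       [ 4.44645063e-01, -8.95706853e-01, -2.77164919e-05],
       [-1.13187178e-05,  2.53248926e-05, -1.00000000e+00]]), 'force': array([ 0.59282003, -0.39041205,  0.86903701]), 'moment': array([-0.01270959, -0.02504126,  0.00431674]), 'grasp_force': 0.0, 'opening': 1.0016227000425846}
```

View pics/top0.png

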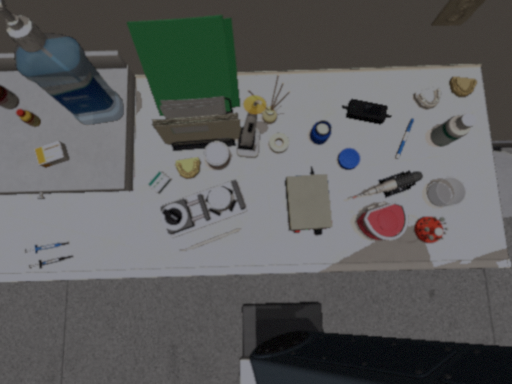

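View pics/side0.png

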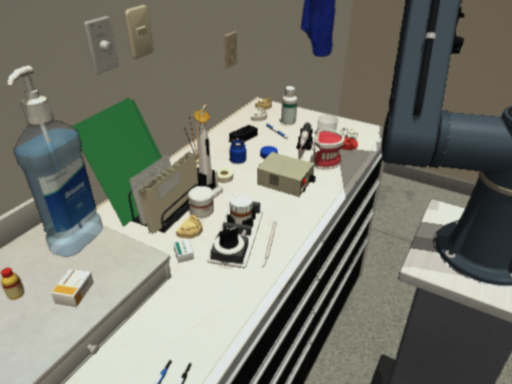

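The top view shows the clamp at about (203,208) px, with the knob at (177,215) and the white cap at (219,198). The clamp's yaw is about 17°. The blue jar and cap at (321,131) and (349,159) are the look-alikes. I'm moving above the clamp now.

>>> move_arm([
  {"xyz": [26,-29,0],"roll": 0,"grip": 100},
  {"xyz": [26,-29,0],"roll": 0,"grip": 100},
  {"xyz": [26,-29,0],"roll": 0,"grip": 100},
  {"xyz": [26,-29,0],"roll": 0,"grip": 100},
  {"xyz": [26,-29,0],"roll": 0,"grip": 100},
])

```text
time_s: 1.32
position: [0.33, -0.3705, 0.2226]
tcp_rot: [[0.896, 0.444, 0.0], [0.444, -0.896, -0.0], [0.0, 0.0, -1.0]]
force: [0.3, 0.2, 0.5]
opening: 1.002
grasp_force: 0.0
```

>>> move_arm([
  {"xyz": [26,-29,0],"roll": 0,"grip": 100},
  {"xyz": [26,-29,0],"roll": 0,"grip": 100},
  {"xyz": [26,-29,0],"roll": 0,"grip": 100},
  {"xyz": [26,-29,0],"roll": 0,"grip": 100},
  {"xyz": [26,-29,0],"roll": 0,"grip": 100},
])

```text
time_s: 1.73
position: [0.3821, -0.1828, 0.2229]
tcp_rot: [[0.896, 0.444, 0.001], [0.444, -0.896, -0.001], [0.0, 0.001, -1.0]]
force: [1.2, -0.3, 0.9]
opening: 1.002
grasp_force: 0.0
```

>>> move_arm([
  {"xyz": [26,-29,0],"roll": 0,"grip": 100},
  {"xyz": [26,-29,0],"roll": 0,"grip": 100},
  {"xyz": [26,-29,0],"roll": 0,"grip": 100},
  {"xyz": [26,-29,0],"roll": 0,"grip": 100},
  {"xyz": [26,-29,0],"roll": 0,"grip": 100},
])

```text
time_s: 2.15
position: [0.4342, 0.0051, 0.2229]
tcp_rot: [[0.896, 0.445, 0.001], [0.445, -0.896, -0.0], [0.001, 0.001, -1.0]]
force: [-0.4, -1.0, 0.6]
opening: 1.002
grasp_force: 0.0
```

>>> move_arm([
  {"xyz": [26,-29,0],"roll": 0,"grip": 100},
  {"xyz": [26,-29,0],"roll": 0,"grip": 100},
  {"xyz": [26,-29,0],"roll": 0,"grip": 100},
  {"xyz": [26,-29,0],"roll": 0,"grip": 100},
  {"xyz": [26,-29,0],"roll": 0,"grip": 100},
])

```text
time_s: 2.57
position: [0.486, 0.1931, 0.2228]
tcp_rot: [[0.895, 0.445, 0.001], [0.445, -0.895, -0.0], [0.001, 0.0, -1.0]]
force: [-0.5, -1.3, 0.2]
opening: 0.997
grasp_force: 0.0
```

>>> move_arm([
  {"xyz": [24,-27,0],"roll": 0,"grip": 100},
  {"xyz": [24,-27,0],"roll": 0,"grip": 100},
  {"xyz": [0,0,0],"roll": 0,"grip": 100},
])

```text
time_s: 2.82
position: [0.5069, 0.2667, 0.223]
tcp_rot: [[0.894, 0.449, 0.004], [0.449, -0.894, 0.004], [0.006, -0.002, -1.0]]
force: [0.7, -0.2, 0.5]
opening: 1.0
grasp_force: 0.0
```

```bash
cat > m.py <<'E'
import sys
from h import *
n=sys.argv[1]
p,d,T=snap('wrist',n); s=bot.read_state();print(s['position'],s['time_s'],s['joint_positions'])
spots('wrist',T,['cap','clamp_knob'])
W=cloud('wrist',d,T)
def top(lo,hi,c,r,name):
    m=(W[...,2]>lo)&(W[...,2]<hi)&(np.hypot(W[...,0]-c[0],W[...,1]-c[1])<r)
    q=W[m][:,:2].astype(np.float32);cc,rr=cv2.minEnclosingCircle(q);rect=cv2.minAreaRect(q*1000)
    print(name,len(q),'mean',q.mean(0),'z',np.median(W[m][:,2]),'circ',cc,rr,'rect',rect)
    return q
top(.066,.082,(.53,.2),.045,'cap'); q=top(.067,.088,(.492,.322),.04,'knob')
w,V=np.linalg.eigh(np.cov(q.T));print('bar angle',np.degrees(np.arctan2(V[1,1],V[0,1])),np.sqrt(w))
# clamp plate
m=(W[...,2]>.003)&(W[...,2]<.012)&(np.hypot(W[...,0]-.51,W[...,1]-.26)<.12)
print('plate',m.sum(),cv2.minAreaRect((W[m][:,:2]*1000).astype(np.float32)))
E
python3 m.py w1
```

```text
[0.50552119 0.26376118 0.22256702] 2.8667 [1.63158260e+01 2.59414501e+01 9.01844912e+01 2.54988109e-02
 6.37608294e+01 7.96368463e+01]
wrist cap 0.87 [0.5385 0.2047 0.0727]
wrist clamp_knob 0.79 [0.501  0.3135 0.0602]
cap 1932 mean [0.53731257 0.19931261] z 0.07306252747217057 circ (0.5364842414855957, 0.19832444190979004) 0.028302419930696487 rect ((536.5942993164062, 198.73416137695312), (55.27981185913086, 55.222049713134766), 32.58158874511719)
knob 536 mean [0.49901325 0.3142857 ] z 0.07847200129216725 circ (0.49752023816108704, 0.3145442605018616) 0.02115720510482788 rect ((497.8556823730469, 314.4057312011719), (41.664920806884766, 14.026421546936035), 58.04961013793945)
bar angle 58.14969405646712 [0.00416544 0.01183371]
plate 3647 ((531.9134521484375, 253.12060546875), (201.68490600585938, 196.9666748046875), 19.374969482421875)
```

View pics/w1.png

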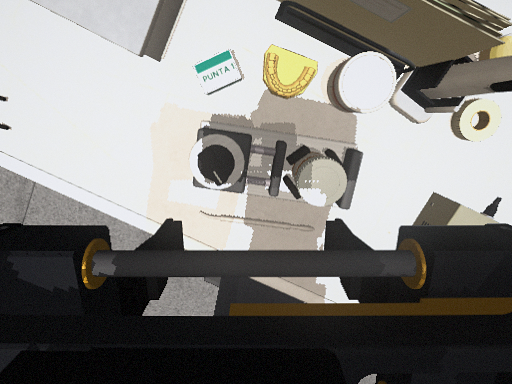

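The wrist view shows the knob bar at (222,165) px and the cap at (320,180). The measured knob–cap distance of 122 mm matches the expected 123 mm, and the bar is at 58° with the joint near 0. I'm aligning over the knob and descending.

>>> move_arm([
  {"xyz": [8,-24.5,0],"roll": 0,"grip": 100},
  {"xyz": [8,-24.5,0],"roll": 0,"grip": 100},
  {"xyz": [0,0,20],"roll": -0.11,"grip": 100},
  {"xyz": [0,0,20],"roll": -0.11,"grip": 100},
  {"xyz": [0,0,20],"roll": -0.11,"grip": 100},
])

```text
time_s: 3.38
position: [0.4972, 0.3104, 0.1625]
tcp_rot: [[0.7, 0.714, 0.001], [0.714, -0.7, -0.0], [0.0, 0.001, -1.0]]
force: [-0.1, 0.5, -0.3]
opening: 1.001
grasp_force: 0.0
```

>>> move_arm([
  {"xyz": [0,0,20],"roll": -0.11,"grip": 100},
  {"xyz": [0,0,15],"roll": -0.11,"grip": 100},
  {"xyz": [0,0,0],"roll": 0,"grip": 100},
  {"xyz": [0,0,0],"roll": 0,"grip": 100},
])

```text
time_s: 3.72
position: [0.4968, 0.3101, 0.1271]
tcp_rot: [[0.535, 0.845, -0.002], [0.845, -0.535, -0.001], [-0.002, -0.001, -1.0]]
force: [-0.2, 0.1, -0.1]
opening: 1.004
grasp_force: 0.0
```

```bash
python3 m.py w2
```

```text
[0.49771784 0.3106691  0.12811504] 3.7667 [ 2.10694391e+01  3.42945213e+01  9.25988827e+01 -6.96353109e-03
  5.30962020e+01  5.34015545e+01]
wrist cap 0.66 [0.514  0.2089 0.0739]
wrist clamp_knob 0.84 [0.502  0.3186 0.0467]
cap 368 mean [0.51600534 0.20531982] z 0.07285137292962976 circ (0.5220515727996826, 0.20380713045597076) 0.016335980966687202 rect ((515.7800903320312, 203.1956024169922), (16.613759994506836, 32.33005142211914), 5.569184303283691)
knob 953 mean [0.49844423 0.31640068] z 0.07858306662131137 circ (0.49679023027420044, 0.31515827775001526) 0.021130383014678955 rect ((497.3576354980469, 315.00897216796875), (41.14038848876953, 14.001179695129395), 57.706172943115234)
bar angle 58.25623891109206 [0.00398789 0.01208551]
plate 4192 ((530.5778198242188, 254.08534240722656), (201.91209411621094, 195.9440460205078), 18.19133949279785)
```

View pics/w2.png

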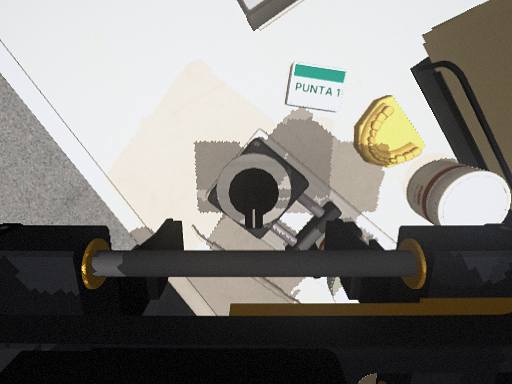

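The wrist view shows the bar at (254,195) px, aligned with the tool. The knob centre is 4 mm off. I'm correcting that, descending and gripping.

>>> move_arm([
  {"xyz": [3.5,-2.4,20],"roll": 0,"grip": 100},
  {"xyz": [0,0,25],"roll": 0,"grip": 100},
  {"xyz": [0,0,20],"roll": 0,"grip": 100},
  {"xyz": [0,0,8],"roll": 0,"grip": 100},
  {"xyz": [0,0,0],"roll": 0,"grip": 100},
])

```text
time_s: 4.28
position: [0.4964, 0.3155, 0.0536]
tcp_rot: [[0.532, 0.847, -0.002], [0.847, -0.532, -0.001], [-0.002, -0.001, -1.0]]
force: [0.6, -0.7, 0.9]
opening: 1.004
grasp_force: 0.0
```

>>> move_arm([
  {"xyz": [0,0,0],"roll": 0,"grip": 10},
  {"xyz": [0,0,0],"roll": 0,"grip": 0},
  {"xyz": [0,0,0],"roll": 0,"grip": 0},
  {"xyz": [0,0,0],"roll": 0,"grip": 0},
  {"xyz": [0,0,0],"roll": 0,"grip": 0},
])

```text
time_s: 4.7
position: [0.4977, 0.3161, 0.0555]
tcp_rot: [[0.531, 0.847, 0.002], [0.847, -0.531, 0.001], [0.001, 0.001, -1.0]]
force: [-0.4, -0.1, -0.1]
opening: 0.706
grasp_force: 0.0
```

>>> move_arm([
  {"xyz": [0,0,0],"roll": 0,"grip": 0},
  {"xyz": [0,0,0],"roll": 0,"grip": 0},
  {"xyz": [0,0,0],"roll": 0,"grip": 0},
  {"xyz": [0,0,0],"roll": 0,"grip": 0},
])

```text
time_s: 5.03
position: [0.4971, 0.3159, 0.0546]
tcp_rot: [[0.531, 0.847, -0.0], [0.847, -0.531, 0.0], [-0.0, -0.0, -1.0]]
force: [0.6, 0.3, 0.1]
opening: 0.401
grasp_force: 0.0
```

>>> move_arm([
  {"xyz": [0,0,0],"roll": 0,"grip": 0},
  {"xyz": [0,0,0],"roll": 0,"grip": 0},
  {"xyz": [0,0,0],"roll": 0,"grip": 0},
  {"xyz": [0,0,0],"roll": 0,"grip": 0},
  {"xyz": [0,0,0],"roll": 0,"grip": 0},
])

```text
time_s: 5.45
position: [0.4993, 0.3146, 0.0545]
tcp_rot: [[0.53, 0.848, 0.004], [0.848, -0.53, -0.002], [0.0, 0.004, -1.0]]
force: [4.2, -5.4, -2.0]
opening: 0.16
grasp_force: 30.0
```

>>> move_arm([
  {"xyz": [0,0,0],"roll": 0.08,"grip": 0},
  {"xyz": [0,0,0],"roll": 0.08,"grip": 0},
  {"xyz": [0,0,0],"roll": 0.08,"grip": 0},
  {"xyz": [0,0,0],"roll": 0,"grip": 0},
])

```text
time_s: 5.78
position: [0.4996, 0.3144, 0.0545]
tcp_rot: [[0.718, 0.696, 0.004], [0.696, -0.718, -0.002], [0.001, 0.004, -1.0]]
force: [4.8, -6.0, -1.6]
opening: 0.155
grasp_force: 30.0
```

>>> move_arm([
  {"xyz": [0.6,2.5,0],"roll": 0.1,"grip": 0},
  {"xyz": [0,0,0],"roll": 0.1,"grip": 0},
  {"xyz": [0,0,0],"roll": 0.1,"grip": 0},
  {"xyz": [0,0,0],"roll": 0.1,"grip": 0},
  {"xyz": [0,0,0],"roll": 0.1,"grip": 0},
])

```text
time_s: 6.2
position: [0.5, 0.3136, 0.0545]
tcp_rot: [[0.964, 0.264, 0.001], [0.264, -0.964, -0.002], [0.001, 0.002, -1.0]]
force: [1.6, -3.8, 0.2]
opening: 0.159
grasp_force: 30.0
```

>>> move_arm([
  {"xyz": [0,0,0],"roll": 0.1,"grip": 0},
  {"xyz": [0,0,0],"roll": 0.1,"grip": 0},
  {"xyz": [0,0,0],"roll": 0.1,"grip": 0},
  {"xyz": [0,0,0],"roll": 0.1,"grip": 0},
  {"xyz": [0,0,0],"roll": 0.1,"grip": 0},
])

```text
time_s: 6.62
position: [0.5, 0.313, 0.0545]
tcp_rot: [[0.973, -0.23, 0.001], [-0.23, -0.973, -0.003], [0.001, 0.003, -1.0]]
force: [0.8, -5.4, -0.1]
opening: 0.157
grasp_force: 30.0
```

```bash
python3 -c "
from rig import bot;s=bot.read_state();print(s['moment'],s['force'],s['position'],s['joint_positions'])"
```

```text
[-0.84382822 -0.26620772  0.24829704] [ 0.76282615 -5.35798693 -0.14770545] [0.50001423 0.31295369 0.05452916] [ 21.28429904  40.90638825  94.37345516  -0.2387278   44.73377435
 124.73864476]
```

>>> move_arm([
  {"xyz": [0,0,0],"roll": 0.05,"grip": 0},
  {"xyz": [0,0,0],"roll": 0.05,"grip": 0},
  {"xyz": [0,0,0],"roll": 0.04,"grip": 0},
  {"xyz": [0,0,0],"roll": 0.03,"grip": 0},
])

```text
time_s: 6.95
position: [0.4999, 0.3127, 0.0545]
tcp_rot: [[0.922, -0.388, 0.001], [-0.388, -0.922, -0.003], [0.002, 0.003, -1.0]]
force: [1.3, -5.8, 1.0]
opening: 0.161
grasp_force: 30.0
```

```bash
python3 -c "
from rig import bot;import numpy as np;s=bot.read_state();print(s['moment'],s['force'],s['position'],s['joint_positions'],np.degrees(np.arctan2(s['tcp_rot'][1,0],s['tcp_rot'][0,0])))"
```

```text
[-0.84626001 -0.24917706  0.49358625] [ 1.31214177 -5.79382172  1.04973765] [0.49994743 0.31269632 0.05451102] [ 21.27259295  40.90449581  94.38454008  -0.2645847   44.74450443
 134.28911048] -22.82839601370648
```

>>> move_arm([
  {"xyz": [0,0,0],"roll": 0.04,"grip": 0},
  {"xyz": [0,0,0],"roll": 0,"grip": 0},
])

```text
time_s: 7.12
position: [0.4998, 0.3127, 0.0545]
tcp_rot: [[0.907, -0.422, 0.001], [-0.422, -0.907, -0.004], [0.002, 0.003, -1.0]]
force: [1.4, -5.9, 0.7]
opening: 0.164
grasp_force: 30.0
```

```bash
python3 -c "
from rig import bot;import numpy as np;s=bot.read_state();print(s['moment'],s['force'],np.degrees(np.arctan2(s['tcp_rot'][1,0],s['tcp_rot'][0,0])))"
```

```text
[-0.77363212 -0.23499028  0.78492065] [ 1.38499672 -5.91505844  0.70292727] -24.96394205163313
```

The moment rises without matching rotation, so the end stop is reached. I'm releasing and rising.

>>> move_arm([
  {"xyz": [0,0,0],"roll": 0,"grip": 100},
  {"xyz": [0,0,0],"roll": 0,"grip": 100},
  {"xyz": [0,0,0],"roll": 0,"grip": 100},
  {"xyz": [0,0,0],"roll": 0,"grip": 100},
  {"xyz": [0,0,0],"roll": 0,"grip": 100},
])

```text
time_s: 7.53
position: [0.4992, 0.3148, 0.0545]
tcp_rot: [[0.905, -0.425, -0.0], [-0.425, -0.905, 0.0], [-0.0, -0.0, -1.0]]
force: [-1.2, 0.1, -0.0]
opening: 0.454
grasp_force: 0.0
```

>>> move_arm([
  {"xyz": [0,0,-25],"roll": 0,"grip": 100},
  {"xyz": [0,0,-35],"roll": 0,"grip": 100},
  {"xyz": [0,0,-35],"roll": 0,"grip": 100},
  {"xyz": [0,0,0],"roll": 0,"grip": 100},
  {"xyz": [0,0,0],"roll": 0,"grip": 100},
])

```text
time_s: 7.95
position: [0.5008, 0.3154, 0.152]
tcp_rot: [[0.905, -0.425, 0.005], [-0.425, -0.905, 0.002], [0.004, -0.004, -1.0]]
force: [-0.3, -0.4, -0.4]
opening: 0.841
grasp_force: 0.0
```

```bash
python3 m.py w3
```

```text
[0.49932415 0.31475922 0.15017637] 8.0 [2.13822900e+01 3.27265632e+01 9.11843411e+01 1.03612913e-02
 5.60132195e+01 1.36531752e+02]
wrist cap 0.55 [0.5357 0.201  0.0728]
wrist cap 0.29 [0.5199 0.2612 0.0361]
wrist clamp_knob 0.6 [0.4996 0.3154 0.0427]
cap 4066 mean [0.5369717  0.19635871] z 0.07324080298859167 circ (0.536029577255249, 0.19535626471042633) 0.02854861132800579 rect ((536.2853393554688, 196.07595825195312), (54.925872802734375, 56.282310485839844), 46.625850677490234)
knob 765 mean [0.49922878 0.3131798 ] z 0.07861959863359574 circ (0.49763739109039307, 0.3141326904296875) 0.02114974521100521 rect ((497.5104064941406, 313.8907470703125), (13.948760032653809, 41.977012634277344), 67.99317169189453)
bar angle 158.23384884606546 [0.00393603 0.01211252]
plate 6016 ((530.9510498046875, 252.27859497070312), (200.61924743652344, 195.82559204101562), 19.8310604095459)
```

View pics/w3.png

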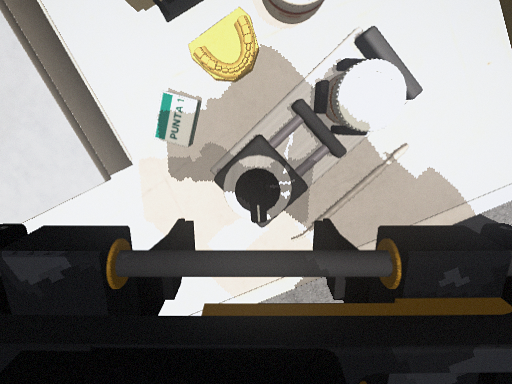

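The wrist view shows the bar at (258,190) px and the cap at (370,95). The bar angle of -21.9° gives a knob value of about 1.40, so the jar is braced, and the cap has shifted about 3 mm as expected. Next I go to the cap.

>>> move_arm([
  {"xyz": [21.5,23.1,0],"roll": 0,"grip": 100},
  {"xyz": [21.5,23.1,0],"roll": 0,"grip": 100},
  {"xyz": [21.5,23.1,0],"roll": 0,"grip": 100},
  {"xyz": [21.5,23.1,0],"roll": 0,"grip": 100},
  {"xyz": [0,0,30],"roll": 0,"grip": 100},
])

```text
time_s: 8.52
position: [0.5436, 0.1903, 0.1223]
tcp_rot: [[0.903, -0.429, 0.01], [-0.429, -0.903, -0.0], [0.01, -0.004, -1.0]]
force: [1.5, 0.3, 0.4]
opening: 1.001
grasp_force: 0.0
```

>>> move_arm([
  {"xyz": [0,0,25],"roll": 0,"grip": 100},
  {"xyz": [0,0,20],"roll": 0,"grip": 100},
  {"xyz": [0,0,13],"roll": 0,"grip": 100},
  {"xyz": [0,0,9],"roll": 0,"grip": 100},
  {"xyz": [0,0,0],"roll": 0,"grip": 100},
])

```text
time_s: 8.93
position: [0.5354, 0.1938, 0.0493]
tcp_rot: [[0.905, -0.425, -0.007], [-0.425, -0.905, -0.001], [-0.006, 0.004, -1.0]]
force: [0.6, 1.0, -0.2]
opening: 1.002
grasp_force: 0.0
```

Run:
```python
from h import *
s=bot.read_state();print(s['position'],s['force'],s['time_s'])
p,d,T=snap('wrist','w4')
```

```text
[0.53544796 0.1938492  0.04934684] [ 0.62431122  0.96753558 -0.18420179] 8.9333
```

View pics/w4.png

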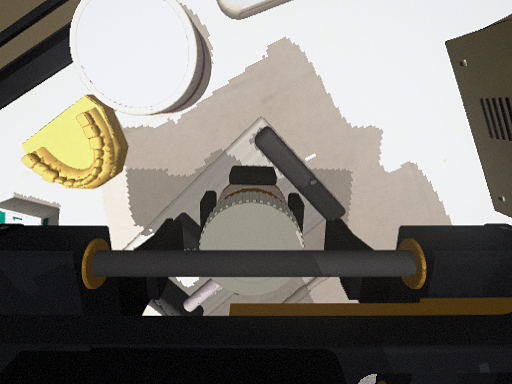

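The wrist view shows the cap at about (251,240) px between the fingers, at roughly 180 and 335, well centred. I'm closing.

>>> move_arm([
  {"xyz": [0,0,0],"roll": 0,"grip": 50},
  {"xyz": [0,0,0],"roll": 0,"grip": 50},
  {"xyz": [0,0,0],"roll": 0,"grip": 50},
  {"xyz": [0,0,0],"roll": 0,"grip": 50},
  {"xyz": [0,0,0],"roll": 0,"grip": 50},
])

```text
time_s: 9.4
position: [0.5383, 0.1945, 0.0533]
tcp_rot: [[0.905, -0.425, 0.001], [-0.425, -0.905, 0.0], [0.001, -0.001, -1.0]]
force: [0.0, 1.0, 0.3]
opening: 0.71
grasp_force: 0.0
```

>>> move_arm([
  {"xyz": [0,0,0],"roll": 0,"grip": 40},
  {"xyz": [0,0,0],"roll": 0,"grip": 40},
  {"xyz": [0,0,0],"roll": 0,"grip": 40},
])

```text
time_s: 9.65
position: [0.538, 0.1942, 0.0531]
tcp_rot: [[0.905, -0.425, 0.001], [-0.425, -0.905, -0.0], [0.001, -0.0, -1.0]]
force: [-0.7, -0.4, 4.0]
opening: 0.639
grasp_force: 30.0
```

```bash
python3 -c "
from rig import bot;import numpy as np;s=bot.read_state();print(s['moment'],s['force'],s['position'],s['grasp_force'],s['opening'],np.degrees(np.arctan2(s['tcp_rot'][1,0],s['tcp_rot'][0,0])))"
```

```text
[-0.07682749  0.22337082  0.03709366] [-0.71677354 -0.36518704  3.98316095] [0.53803271 0.19423086 0.05307803] 30.000706060091034 0.6389983597794029 -25.15508510151457
```

>>> move_arm([
  {"xyz": [0,0,0],"roll": -0.05,"grip": 40},
  {"xyz": [0,0,0],"roll": -0.07,"grip": 40},
  {"xyz": [0,0,0],"roll": -0.08,"grip": 40},
  {"xyz": [0,0,0],"roll": -0.08,"grip": 40},
  {"xyz": [0,0,0],"roll": -0.08,"grip": 40},
])

```text
time_s: 10.07
position: [0.5381, 0.1944, 0.0531]
tcp_rot: [[0.997, -0.077, 0.001], [-0.077, -0.997, 0.001], [0.0, -0.001, -1.0]]
force: [-0.6, -0.4, 4.3]
opening: 0.642
grasp_force: 30.0
```

>>> move_arm([
  {"xyz": [0,0,0],"roll": -0.08,"grip": 40},
  {"xyz": [0,0,0],"roll": -0.08,"grip": 40},
  {"xyz": [0,0,0],"roll": -0.08,"grip": 40},
])

```text
time_s: 10.32
position: [0.5381, 0.1945, 0.0531]
tcp_rot: [[0.987, 0.163, 0.001], [0.163, -0.987, 0.001], [0.001, -0.0, -1.0]]
force: [-1.0, -0.2, 4.3]
opening: 0.639
grasp_force: 30.0
```

```bash
python3 -c "
from rig import bot;import numpy as np;s=bot.read_state();print(s['moment'],s['force'],s['position'],s['grasp_force'],s['opening'],np.degrees(np.arctan2(s['tcp_rot'][1,0],s['tcp_rot'][0,0])))"
```

```text
[ 0.06203783  0.1098028  -0.10885561] [-0.99274846 -0.17993623  4.32169166] [0.53812474 0.19446342 0.05307681] 29.999712713761255 0.6394567476729905 9.366438751237256
```

>>> move_arm([
  {"xyz": [0,0,0],"roll": -0.07,"grip": 40},
  {"xyz": [0,0,0],"roll": -0.07,"grip": 40},
])

```text
time_s: 10.48
position: [0.5381, 0.1945, 0.0531]
tcp_rot: [[0.954, 0.299, 0.001], [0.299, -0.954, 0.001], [0.001, -0.0, -1.0]]
force: [-1.1, 0.1, 3.6]
opening: 0.643
grasp_force: 30.0
```

Run:
```python
from h import *
s=bot.read_state();print(s['moment'],s['force'],s['tau'],np.degrees(np.arctan2(s['tcp_rot'][1,0],s['tcp_rot'][0,0])))
p,d,T=snap('side','s1')
a=cv2.imread('pics/side0.png')[185:275,190:290];b=cv2.imread('pics/s1.png')[185:275,190:290]
cv2.imwrite('pics/cmp.png',cv2.resize(np.hstack([a,b]),None,fx=4,fy=4,interpolation=cv2.INTER_CUBIC))
```

```text
[ 0.07454622  0.11396505 -0.09610699] [-1.05784247  0.05248653  3.64558548] [ -0.08188862 -41.80198431  -9.87534553  -0.04465241  -0.24791001
   0.48894804] 17.39563953858121
```

View pics/cmp.png

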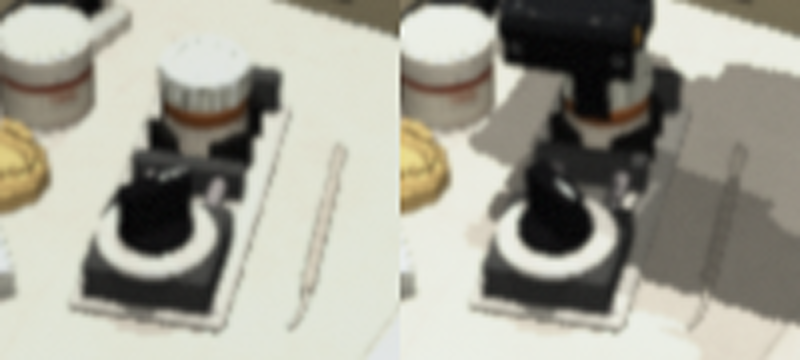

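The side crop shows the clamp, the knob in its new position and the jar seated as before. I'm continuing the turn to 1.25 rad.

>>> move_arm([
  {"xyz": [0,0,0],"roll": -0.09,"grip": 40},
  {"xyz": [0,0,0],"roll": -0.09,"grip": 40},
  {"xyz": [0,0,0],"roll": -0.09,"grip": 40},
])

```text
time_s: 10.78
position: [0.5385, 0.1945, 0.0531]
tcp_rot: [[0.84, 0.542, 0.002], [0.542, -0.84, 0.001], [0.002, 0.0, -1.0]]
force: [-1.0, -0.4, 4.5]
opening: 0.64
grasp_force: 30.0
```

```bash
python3 -c "
from rig import bot;import numpy as np;s=bot.read_state();print(s['moment'],s['force'],s['tau'][5],s['opening'],np.degrees(np.arctan2(s['tcp_rot'][1,0],s['tcp_rot'][0,0])))"
```

```text
[ 0.02805095 -0.02524638 -0.0442047 ] [-1.00755519 -0.36122141  4.50084531] 0.675855427980423 0.639973292212413 32.84812380252814
```

>>> move_arm([
  {"xyz": [0,0,0],"roll": -0.09,"grip": 40},
  {"xyz": [0,0,0],"roll": -0.09,"grip": 40},
  {"xyz": [0,0,0],"roll": -0.05,"grip": 40},
  {"xyz": [0,0,0],"roll": 0,"grip": 40},
])

```text
time_s: 11.12
position: [0.5386, 0.1946, 0.0531]
tcp_rot: [[0.697, 0.718, 0.002], [0.718, -0.697, 0.0], [0.001, 0.001, -1.0]]
force: [-0.3, 0.3, 5.0]
opening: 0.638
grasp_force: 30.0
```

```bash
python3 -c "
from rig import bot;import numpy as np;s=bot.read_state();print(s['moment'],s['force'],s['tau'][5],s['position'],s['opening'],np.degrees(np.arctan2(s['tcp_rot'][1,0],s['tcp_rot'][0,0])))"
```

```text
[ 0.03367002 -0.02780589  0.03761104] [-0.25208121  0.320842    4.97136814] -0.26568093337118626 [0.53855036 0.19455949 0.05306373] 0.6376633762059423 45.853051860002665
```

The turn is 1.24 rad and the moment fell to about zero, which fits the threads having let go. I'm lifting gently while watching the force.

>>> move_arm([
  {"xyz": [0,0,-2],"roll": 0,"grip": 40},
  {"xyz": [0,0,-2],"roll": 0,"grip": 40},
  {"xyz": [0,0,0],"roll": 0,"grip": 40},
])

```text
time_s: 11.37
position: [0.5377, 0.1943, 0.0566]
tcp_rot: [[0.697, 0.717, -0.0], [0.717, -0.697, 0.0], [-0.0, -0.0, -1.0]]
force: [-0.4, -1.0, 0.2]
opening: 0.642
grasp_force: 30.0
```

>>> move_arm([
  {"xyz": [0,0,-4],"roll": 0,"grip": 40},
  {"xyz": [0,0,-5],"roll": 0,"grip": 40},
  {"xyz": [0,0,-6],"roll": 0,"grip": 40},
  {"xyz": [0,0,-6],"roll": 0,"grip": 40},
  {"xyz": [0,0,-4],"roll": 0,"grip": 40},
])

```text
time_s: 11.78
position: [0.5383, 0.1944, 0.0826]
tcp_rot: [[0.696, 0.718, 0.001], [0.718, -0.696, 0.0], [0.001, 0.001, -1.0]]
force: [-1.2, 0.8, 0.2]
opening: 0.64
grasp_force: 30.0
```

>>> move_arm([
  {"xyz": [0,0,0],"roll": 0,"grip": 40},
  {"xyz": [0,0,0],"roll": 0,"grip": 40},
  {"xyz": [0,0,0],"roll": 0,"grip": 40},
  {"xyz": [0,0,0],"roll": 0,"grip": 40},
  {"xyz": [0,0,0],"roll": 0,"grip": 40},
])

```text
time_s: 12.2
position: [0.5376, 0.1943, 0.0813]
tcp_rot: [[0.696, 0.718, -0.001], [0.718, -0.696, -0.0], [-0.001, -0.0, -1.0]]
force: [-0.4, -1.4, 0.3]
opening: 0.641
grasp_force: 30.0
```

Run:
```python
from h import *
s=bot.read_state();print(s['moment'],s['force'],s['position'],s['time_s'])
snap('side','s2'); b=cv2.imread('pics/s2.png')[170:275,190:290]
snap('wrist','w5'); w=cv2.imread('pics/w5.png')[100:300,150:370]
cv2.imwrite('pics/fin.png',np.hstack([cv2.resize(b,(400,420),interpolation=cv2.INTER_CUBIC),cv2.resize(w,(400,420))]))
```

```text
[-0.06359621 -0.0423576  -0.01900234] [-0.44773561 -1.40162944  0.28119782] [0.5376143  0.19430287 0.08126059] 12.2
```

View pics/fin.png

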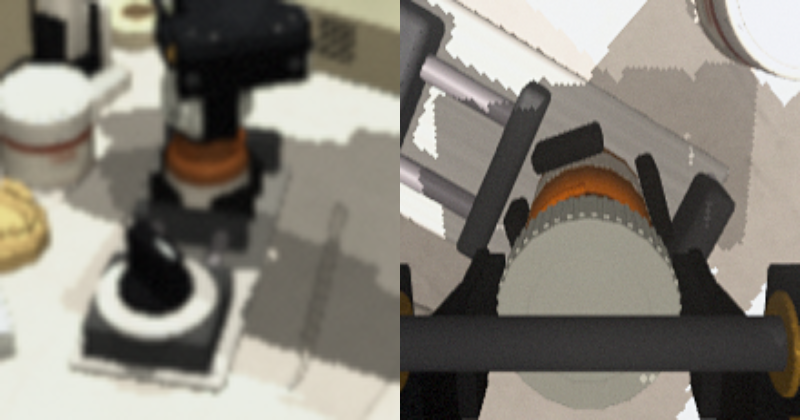

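The left crop shows the amber neck uncovered at (207,160) with the cap held above it. The right crop shows the jar still seated between the jaws. The cap was lifted 28 mm, so its edge is about 14 mm above the mouth. I'll let it settle briefly, then hand in.

>>> move_arm([
  {"xyz": [0,0,0],"roll": 0,"grip": 40},
  {"xyz": [0,0,0],"roll": 0,"grip": 40},
  {"xyz": [0,0,0],"roll": 0,"grip": 40},
  {"xyz": [0,0,0],"roll": 0,"grip": 40},
  {"xyz": [0,0,0],"roll": 0,"grip": 40},
])

```text
time_s: 12.72
position: [0.5379, 0.1943, 0.0815]
tcp_rot: [[0.696, 0.718, 0.0], [0.718, -0.696, 0.0], [0.0, 0.0, -1.0]]
force: [-0.2, -0.0, -0.8]
opening: 0.639
grasp_force: 30.0
```

```bash
python3 -c "
from rig import bot;print(bot.hand_in())"
```

```text
the job is handed in; nothing more can be done
None
```

I handed the job in at about 12.7 s: the clamp knob is at its end stop, the cap is unscrewed and held level about 14 mm above the open jar, and the jar still sits in the jaws, though I did not measure directly that it never turned.

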